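Hold the used-battery box open by its carry handle

TASK

Swing the fold-down carry handle on the steel battery box up until it clicks upright, then lift the lid by that handle and hold it about 60 degrees open so that I can drop the sorted cells in. The lid has no stay and falls shut, and the jar and bottle right behind leave no room to throw it back past upright, so keep hold of the handle and finish while still holding it there. Do not shove the box about or disturb the other things on the table.

Things in the scene. Friction and masses are not known exactly. Their poses are not given: they have to be found in the camera images.
- box: Loose grey steel box for used batteries, 2.8 kg, on four rubber feet: 200 mm deep (its x), 300 mm wide (its y), rim 106 mm and shut lid's top 114 mm above the table. Origin: centre of the underside. Its +x points to the back, where the lid is hinged; the hasp is at the front, -x. The hinge line runs along its y at x = 104 mm, z = 106 mm.
- lid (a joint): Angle of the box lid, rad: 0 = shut, grows as the front edge rises, 1.047 = 60 degrees open, limit 1.9. The lid is a steel tray 209 x 309 mm, top face 8 mm above the hinge line, about 0.75 kg; free hinge, it falls shut when let go.
- lid_hinge (a point): Point on the hinge line of the lid, middle of the box's back rim.
- lid_front (a point): Middle of the lid's front top edge, 208 mm in front of the hinge line; rises as the lid opens.
- bail (a joint): Angle of the carry handle on the lid, rad: 0 = folded flat on the lid towards the hinge side, 1.57 = upright, square to the lid, at its end stop. An over-centre spring strut beside its left ear pulls it flat below 0.79 and upright above: about 0.12 N m at either end (some 2 N at the hand grip). The handle is a U of 8 mm steel bar, 120 mm wide between arm centres.
- bail_pivot (a point): Middle of the handle's turning axis, which is parallel to the lid's hinge and fixed to the lid between two ears: on the lid's centre line, 104 mm in front of the hinge line and 12 mm above the lid's top face (20 mm above the hinge line).
- grip: Black plastic hand grip on the handle's cross bar, a tube 11 mm in diameter and 84 mm long, parallel to the hinge, 55 mm from the handle's turning axis. Origin: its centre; its y runs along the tube. Folded flat it lies 12 mm above the lid, 49 mm in front of the hinge line, with the open window of the U in front of it; upright it stands 67 mm above the lid over the lid's centre.
- jar: Loose glass jar with a steel cap, 68 mm in diameter, 95 mm high, behind the box. Bystander. Origin: underside.
- bottle: Loose green glass bottle, 60 mm in diameter, 165 mm high, behind the box. Bystander. Origin: underside.
- mug: Loose blue mug, 80 mm in diameter, 90 mm high, to the right of the box. Bystander. Origin: underside.
- tape: Loose ring of tape lying flat, 104 mm in diameter, 24 mm high, to the left of the box. Bystander. Origin: underside.
- dcell: Loose D cell standing on end, 33 mm in diameter, 59 mm high, to the left of the box. Bystander. Origin: underside.
- tester: Loose black battery tester lying flat, 62 x 105 mm, 31 mm high, behind the box, between jar and bottle. Bystander. Origin: underside.
- tray: Loose white tray of sorted AA cells, 150 x 110 mm, 35 mm high, to the right of the box, beyond the screwdriver. Bystander. Origin: underside.
- screwdriver: Loose screwdriver lying along the right side of the box, 190 mm long. Bystander.

How it is judged:
On the way:
1. the carry handle is swung up into its upright end detent (value of joint bail above 1.48 rad), for 0.2 s.
At the end, for the whole second after the job is handed in: Through the last second the fingers hold the hand grip (over 1.5 N), the lid stands still 53 to 67 degrees open (under 0.08 rad/s), the handle is still upright on the lid (over 1.35 rad), and the box stands flat within 30 mm of where it was (value of joint lid between 0.925 and 1.17 rad and velocity of joint lid between -0.08 and 0.08 rad/s and value of joint bail above 1.35 rad and contact force between grip and the fingers above 1.5 N and distance of box from where it was at the start of the episode below 0.03 m and angle between box's own z axis and vertical below 0.05 rad); the arm keeps its last pose, push and grip.
It fails at once if the lid is thrown back past upright (value of joint lid above 1.57 rad).
It fails at once if a bystander is shoved more than 30 mm or knocked over (distance of any of jar, bottle, mug, tape, dcell, tester, tray, screwdriver from where it was at the start of the episode above 0.03 m or angle between any of jar, bottle, mug, dcell's own z axis and vertical above 0.6 rad).
It also fails if it takes over 45 s, if anything falls off the work surface, if the arm or the gripper's body presses on something with over 40 N, if the wrist force passes 120 N, or if a joint passes its speed limit or range.

ROBOT

A 7-joint arm with a two-finger parallel gripper is mounted at the origin on the work surface. World frame = base frame: x ahead of the robot, y to its left, z up, the work surface at z = 0. Lengths are in m, angles in rad, forces in N, time in s.
With the tool pointing down it reaches from about 0.4 to 0.875 m from the base axis. Payload 6.5 kg.
Tool frame: the origin (TCP) lies between the finger pads; the fingertips stand 19 mm ahead of it and the grasp point (between the pads) is the TCP (manip.tip_extent is the distance from the TCP to the fingertips, in m); z points along the fingers, y is the line along which they close (so a half turn about z gives the same grasp; the last joint's range is limited). The gripper opens to 85 mm and grips with 20 to 120 N. Pads are 22 mm wide; open, the fingers measure 114 mm over their backs; the gripper's body (76 mm by 85 mm) begins 54 mm behind the grasp point. The pads swing forward as they close: fully open they stand 13 mm farther back than shut.
Start: joints at [1.076, 0.536, -0.004, 1.538, 0.003, 1.067, -0.071], TCP at [0.27, -0.591, 0.25] pointing down, gripper open.
Joint ranges: [-2.7, 2.7], [-0.37, 2.16], [-1.27, 1.26], [0.24, 2.4], [-1.31, 4.45], [0.19, 1.91], [-2.76, 2.76]. Speed limits (rad/s): [2.39, 2.39, 3.14, 3.14, 3.14, 3.14, 3.14].

INTERFACE

Orientations are given as [roll, pitch, yaw] about the fixed x, y, z axes, in that order (R = Rz(yaw) Ry(pitch) Rx(roll)).
In Python, from bench import manip gives the robot as it stands.
- The arm moves only by the shell command python3 -m crank 'ROWS' [OPENING] [FORCE]. ROWS is JSON, one flat list of numbers, 4 for each row, row after row: the shift along the world's x, y, z in units of 500 mm (1.0 is 500 mm), then the turn about the world's z in units of 45 degrees (1.0 is 45 degrees). A call has 1 to 20 rows; each row is the pose to reach, as a shift and turn from the pose commanded when the call began; what a row does not reach only later rows make up. A row lasts 1/12 s, in which the tool goes at most 41.7 mm and 7.16 degrees, less where a joint would pass 70% of its speed; a pose out of reach is approached as far as the arm can. A call with a number of a shift or a turn outside -1 to 1 is refused whole. A call with a gripper value outside its range is refused whole. OPENING is the finger opening in mm, from 0 to 85.4, set as the call begins (- or left out, the last holds). The fingers move at their own pace and stop on an object; FORCE is the grip in N (left out, the last holds). Time passes only in rows, so rows that repeat a pose let the fingers close. It gives the time, the measured TCP pose, the force, the opening and the grip force at its end, in the units of the state.
- manip.get_obs(): the state, without advancing time (a new reading comes with each control period).
- manip.get_image(name): name is "side" or "top" or "wrist"; returns a dict with "img" (420x560x3 uint8, red, green, blue), "mtx" (3x3 intrinsics, pixels), "R" (3x3) and "t" (3): a world point X has camera coordinates R X + t; the wrist camera has in their place "T_tool_cam" (4x4, takes a point from camera to tool coordinates, whose origin is the TCP and whose axes are the flange's). Camera axes: x right, y down, z forward; pixel columns grow to the right and rows downward; lengths in m; the calibration is good to about 2 mm. A picture is of the moment at which its call begins: read the wrist's pose just before it. There is no depth.
- manip.sign_off(): hands the job in; it is judged then, once.
The state is a dict: "clock": time; "q": joint angles; "joint_velocities": joint speeds; "joint_torque": joint torques, N m; "tool_pos": TCP position; "orientation": TCP orientation; "ft_force": force on the tool from outside, world axes, zero at the start; "moment": the same for the moment, N m; "grip_width": opening from 0.0 (shut) to 1.0 (fully open); "grip_force": force on a finger pad.
Only numpy, scipy, OpenCV 4.12 (cv2) and the standard library are available. Lean on these libraries where they do the work, as an engineer would, in place of code of your own. Each camera call takes 0.05 s, during which the arm holds its last target. There are 200 camera calls.

## Working session

There is one attempt and no reset: what is moved stays moved. The work goes in short steps, Python scripts to look and compute and a shell command to move; the robot and the scene stay as the last step left them, time stands still between calls to the robot, and variables do not carry over. Pictures are saved under pics/ and viewed, at most 13 in all, crops included, and the job is handed in when it is done.

```bash
mkdir -p pics; ls
python3 - <<'E'
from bench import manip
import cv2
o=manip.get_obs(); print(o)
for n in("top","side"):
    d=manip.get_image(n); cv2.imwrite(f"pics/{n}0.png",d["img"][:,:,::-1]); print(n,d["mtx"],d["R"],d["t"])
E
```

```text
pics
{'clock': 0.0, 'q': array([ 1.07577724,  0.53719598, -0.00444949,  1.53886158,  0.00260512,
        1.06728911, -0.0711948 ]), 'joint_velocities': array([ 0.00154815,  0.00014347, -0.00213923, -0.00198511, -0.00079677,
        0.00174155, -0.00037639]), 'joint_torque': array([-6.54567225e-05, -5.83419514e+01,  1.04845405e+00, -2.59113157e+01,
        1.23581444e-02,  9.49426467e-03, -1.26518410e-05]), 'tool_pos': array([ 0.2700116 , -0.59061142,  0.24939814]), 'orientation': array([-3.13984904e+00,  1.27033563e-04,  4.28908127e-01]), 'ft_force': array([-0.78484269, -0.21104942,  0.88435459]), 'moment': array([ 0.0273034 , -0.00681956, -0.00229762]), 'grip_force': 0.0, 'grip_width': 1.0002352475260616}
top [[514.98812226   0.         290.62651315]
 [  0.         514.98812226 216.01498793]
 [  0.           0.           1.        ]] [[-3.91072883e-04 -9.99995277e-01  3.04851897e-03]
 [-9.91311931e-01 -1.33025045e-05 -1.31531954e-01]
 [ 1.31531373e-01 -3.07347180e-03 -9.91307244e-01]] [0.0046117  0.59271111 1.26363342]
side [[508.5871096    0.         287.53686933]
 [  0.         508.5871096  205.9067959 ]
 [  0.           0.           1.        ]] [[-0.97692028 -0.21335182 -0.01038136]
 [-0.13800904  0.66753418 -0.73167726]
 [ 0.16303459 -0.71335763 -0.68157216]] [0.54948305 0.13631504 1.225257  ]
```

View pics/top0.png

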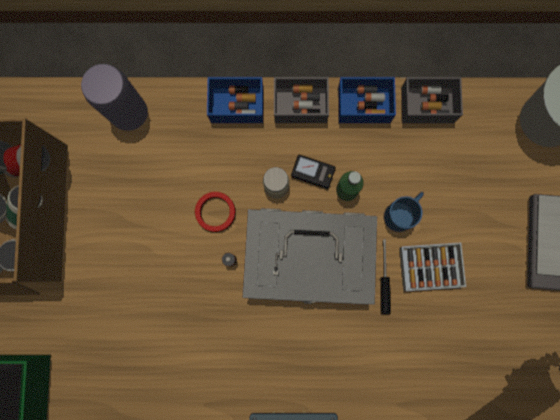

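View pics/side0.png

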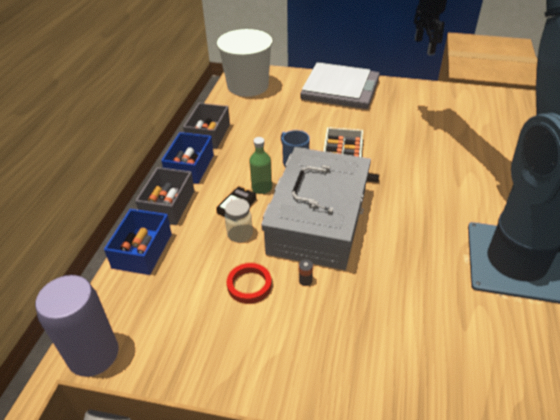

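Top view: the grey lid has corners at about (247,209), (377,213), (374,304) and (244,299). The black folded grip is centred near (312,233), on the back side, and the jar, tester and bottle are behind it. The side view agrees, with the grip at about (299,184).

```bash
cat > h.py <<'E'
import numpy as np, cv2
from bench import manip
def ray(d,px):
    v=np.linalg.solve(d["mtx"],[px[0],px[1],1.]); R=np.array(d["R"]); return -R.T@d["t"],R.T@v
def onz(d,px,z):
    c,v=ray(d,px); return c+v*(z-c[2])/v[2]
def two(d1,p1,d2,p2):
    a,u=ray(d1,p1); b,v=ray(d2,p2)
    s=np.linalg.lstsq(np.c_[u,-v],b-a,rcond=None)[0]; P,Q=a+u*s[0],b+v*s[1]
    return (P+Q)/2,np.linalg.norm(P-Q)
def blobs(m,amin):
    n,l,s,c=cv2.connectedComponentsWithStats(m.astype(np.uint8)); 
    return [(l==i,s[i],c[i]) for i in range(1,n) if s[i][4]>=amin]
E
python3 - <<'E'
from h import *
t=manip.get_image("top"); s=manip.get_image("side")
def grip(d,roi):
    g=d["img"].max(2).astype(int); m=np.zeros(g.shape,bool); x0,y0,x1,y1=roi
    m[y0:y1,x0:x1]=g[y0:y1,x0:x1]<45
    b=max(blobs(m,8),key=lambda b:b[1][4]); ys,xs=np.nonzero(b[0])
    print("grip",b[1],b[2],cv2.minAreaRect(np.c_[xs,ys].astype(np.float32))); return b[2]
a=grip(t,(285,222,340,245)); b=grip(s,(288,165,312,203))
print(onz(t,a,.126),two(t,a,s,b))
hsv=cv2.cvtColor(t["img"],cv2.COLOR_RGB2HSV); m=(hsv[...,1]<60)&(hsv[...,2]>50)
m[:200]=0;m[315:]=0;m[:,:236]=0;m[:,385:]=0
m=cv2.morphologyEx(m.astype(np.uint8),cv2.MORPH_CLOSE,np.ones((7,7)))
m=cv2.morphologyEx(m,cv2.MORPH_OPEN,np.ones((15,15)))
B=max(blobs(m,100),key=lambda b:b[1][4]); ys,xs=np.nonzero(B[0])
r=cv2.minAreaRect(np.c_[xs,ys].astype(np.float32)); print("lid",B[1],r)
P=np.array([onz(t,p,.114) for p in cv2.boxPoints(r)]); print(P, np.linalg.norm(np.roll(P,-1,0)-P,axis=1),P.mean(0))
for z in(0,):
  pass
im=cv2.resize(t["img"][195:315,230:400],None,fx=4,fy=4,interpolation=cv2.INTER_CUBIC)
cv2.polylines(im,[((cv2.boxPoints(r)-[230,195]+.5)*4).astype(int)],True,(255,0,0),1)
cv2.circle(im,tuple(((a-[230,195]+.5)*4).astype(int)),3,(0,255,0),-1)
cv2.imwrite("pics/crop1.png",im[:,:,::-1])
E
```

```text
grip [294 230  35   6 124] [311.86290323 232.71774194] ((311.08306884765625, 232.50462341308594), (34.058589935302734, 3.882901430130005), 3.1798300743103027)
grip [294 172   9  19  35] [298.02857143 181.31428571] ((298.2413635253906, 180.8965606689453), (1.8569533824920654, 19.312314987182617), 21.801410675048828)
[ 0.54159646 -0.04511686  0.126     ] (array([ 0.54296108, -0.04496855,  0.12590362]), np.float64(0.0027151425129134975))
lid [  244   209   133    95 11638] ((310.5000305175781, 256.0000305175781), (131.327392578125, 90.61161804199219), 2.7263107299804688)
[[ 0.38951653  0.11649316  0.114     ]
 [ 0.60299278  0.10873138  0.114     ]
 [ 0.58794745 -0.20429799  0.114     ]
 [ 0.37498728 -0.18939395  0.114     ]] [0.21361731 0.31339073 0.21348106 0.30623197] [ 0.48886101 -0.04211685  0.114     ]
```

View pics/crop1.png

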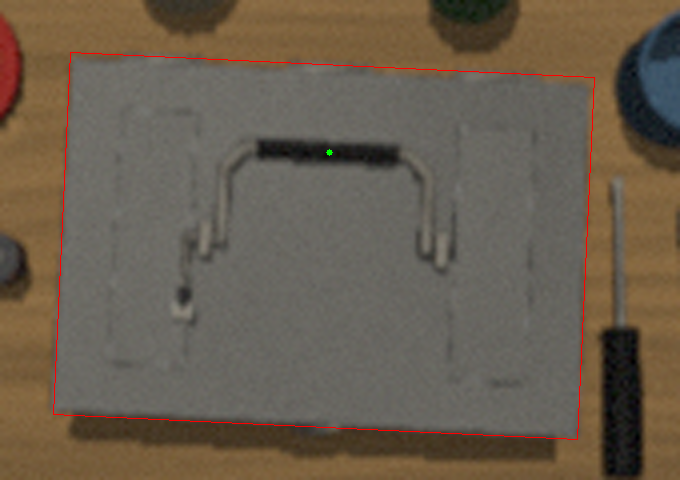

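The lid measures 0.213 x 0.31 m and the grip lies 53 mm behind the lid's centre at z = 0.126, which fits the given sizes. The box yaw is about -2.7°. I move above the grip with the yaw turned to about 87°.

```bash
python3 -m crank '[0.272,0.546,0,0.7, 0.272,0.546,0,0.7, 0.272,0.546,0,0.7, 0.272,0.546,0,0.7, 0.272,0.546,0,0.7, 0.272,0.546,0,0.7, 0.272,0.546,0,0.7, 0.272,0.546,0,0.7, 0.272,0.546,0,0.7, 0.272,0.546,0,0.7]' 32 20
python3 -m crank '[0.272,0.546,0,0.693, 0.272,0.546,0,0.693, 0.272,0.546,0,0.693, 0.272,0.546,0,0.693, 0.272,0.546,0,0.693, 0.272,0.546,0,0.693, 0.272,0.546,0,0.693, 0.272,0.546,0,0.693, 0.272,0.546,0,0.693, 0.272,0.546,0,0.693, 0.272,0.546,0,0.693, 0.272,0.546,0,0.693]'
python3 - <<'E'
from h import *
from scipy.spatial.transform import Rotation as Ro
o=manip.get_obs(); w=manip.get_image("wrist"); print(o["tool_pos"],o["orientation"],o["ft_force"],o["q"])
T=np.eye(4);T[:3,:3]=Ro.from_euler("xyz",o["orientation"]).as_matrix();T[:3,3]=o["tool_pos"]
C=np.linalg.inv(T@w["T_tool_cam"]); w["R"]=C[:3,:3]; w["t"]=C[:3,3]
im=w["img"].copy()
p=w["mtx"]@(w["R"]@np.array([.542,-.045,.126])+w["t"]); p=p[:2]/p[2]; print(p)
cv2.imwrite("pics/w1.png",im[:,:,::-1])
np.savez("w1.npz",R=w["R"],t=w["t"],mtx=w["mtx"],img=im)
E
```

```text
clock: 1.03
tool_pos: [0.4064, -0.3179, 0.2503]
orientation: [3.142, 0.0, 0.98]
ft_force: [-0.2, -0.5, 0.8]
grip_width: 0.374
grip_force: 0.0
clock: 2.03
tool_pos: [0.5417, -0.0481, 0.25]
orientation: [-3.141, 0.001, 1.519]
ft_force: [-0.2, 0.6, -0.5]
grip_width: 0.378
grip_force: 0.0
[ 0.54168402 -0.0480774   0.25004818] [-3.14089068e+00  1.33909930e-03  1.51879465e+00] [-0.19640908  0.58585373 -0.54832886] [ 0.35599653  0.39372563 -0.4454677   1.80120105  0.20029011  0.9918732
 -0.22206444]
[280.7032059  208.90120929]
```

View pics/w1.png

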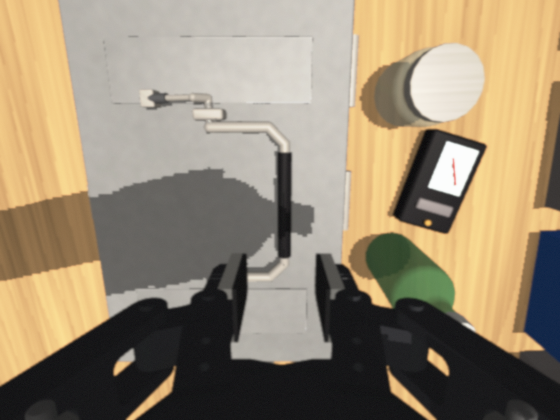

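Wrist view: the grip runs from about (284,152) to (284,258) and I predicted its centre at (281,209), so the fix is good to a few mm. I'll refine it with this view.

Run:
```python
from h import *
w=dict(np.load("w1.npz")); g=w["img"].max(2).astype(int); m=np.zeros(g.shape,bool); m[140:270,268:300]=g[140:270,268:300]<40
b=max(blobs(m,50),key=lambda b:b[1][4]); print(b[1],b[2]); ys,xs=np.nonzero(b[0])
vx,vy,x,y=cv2.fitLine(np.c_[xs,ys].astype(np.float32),cv2.DIST_L2,0,.01,.01).ravel()
if vy<0: vx,vy=-vx,-vy
c=np.array([x,y]);P=onz(w,c+50*np.array([vx,vy]),.126);Q=onz(w,c-50*np.array([vx,vy]),.126)
print(onz(w,b[2],.126),P,Q); a=Q-P; print("axis yaw of grip y deg",np.degrees(np.arctan2(-a[0],a[1])))
print(onz(w,[x,ys.min()],.126),onz(w,[x,ys.max()],.126))
```

```text
[279 154  11 103 769] [283.7243173  210.70741222]
[ 0.54429174 -0.04658952  0.126     ] [ 0.54216198 -0.08894041  0.126     ] [ 0.54624941 -0.00766017  0.126     ]
axis yaw of grip y deg -2.878873225014637
[ 0.54654281 -0.0026781   0.126     ] [ 0.54233326 -0.08479311  0.126     ]
```

```bash
python3 -m crank '[0.004,0,-0.06,0, 0.004,0,-0.12,0, 0.004,0,-0.16,0, 0.004,0,-0.19,0, 0.004,0,-0.21,0, 0.004,0,-0.22,0, 0.004,0,-0.224,0, 0.004,0,-0.224,0, 0.004,0,-0.224,0, 0.004,0,-0.224,0]'
python3 - <<'E'
from h import *
o=manip.get_obs(); w=manip.get_image("wrist"); s=manip.get_image("side"); print(o["tool_pos"],o["orientation"],o["ft_force"])
cv2.imwrite("pics/w2.png",np.hstack([w["img"][100:400,120:440],cv2.resize(s["img"][120:260,240:400],None,fx=2.14,fy=2.1429)])[:,:,::-1])
E
```

```text
clock: 2.92
tool_pos: [0.5449, -0.0452, 0.1392]
orientation: [3.14, 0.0, 1.523]
ft_force: [-0.5, -1.0, 0.1]
grip_width: 0.376
grip_force: 0.0
[ 0.54489408 -0.04524445  0.13921162] [3.13994343e+00 1.41112390e-04 1.52274822e+00] [-0.52834929 -0.95241131  0.13503225]
```

View pics/w2.png

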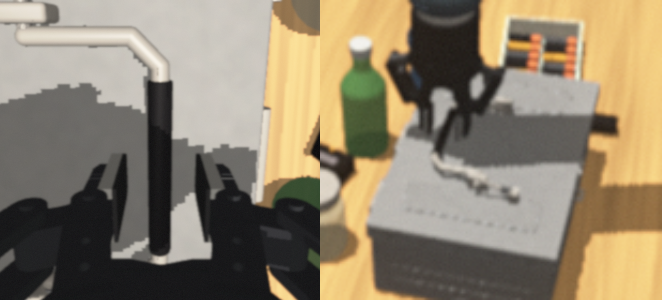

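The pads straddle the grip, with the tube at about (160,170) between pads at x≈118 and 205 in the crop. I lower another 4 mm and close gently.

```bash
python3 -m crank '[0,0,-0.004,0, 0,0,-0.008,0, 0,0,-0.008,0, 0,0,-0.008,0]'
python3 -m crank '[0,0,0,0, 0,0,0,0, 0,0,0,0, 0,0,0,0, 0,0,0,0, 0,0,0,0, 0,0,0,0, 0,0,0,0]' 0 20
```

```text
clock: 3.35
tool_pos: [0.5441, -0.0451, 0.1341]
orientation: [-3.141, -0.0, 1.523]
ft_force: [0.7, -0.8, 0.3]
grip_width: 0.376
grip_force: 0.0
clock: 4.02
tool_pos: [0.5444, -0.0451, 0.1344]
orientation: [3.141, -0.0, 1.523]
ft_force: [1.3, 0.2, -0.3]
grip_width: 0.121
grip_force: 20.4
```

Held at 10.3 mm opening, which fits the 11 mm tube. Next I swing it along the 55 mm arc.

```bash
python3 -m crank '[-0.0004,0,0.0096,0, -0.0017,0,0.0191,0, -0.0037,0.0002,0.0285,0, -0.0066,0.0003,0.0376,0, -0.0103,0.0005,0.0465,0, -0.0147,0.0007,0.055,0, -0.0199,0.001,0.0631,0, -0.0257,0.0013,0.0707,0, -0.0322,0.0016,0.0778,0, -0.0322,0.0016,0.0778,0, -0.0322,0.0016,0.0778,0]'
```

```text
clock: 4.93
tool_pos: [0.5301, -0.0444, 0.175]
orientation: [3.137, 0.0, 1.523]
ft_force: [6.6, -0.7, 2.8]
grip_width: 0.116
grip_force: 19.9
```

```bash
python3 -m crank '[-0.0071,0.0003,0.0065,0, -0.0147,0.0007,0.0123,0, -0.0228,0.0011,0.0175,0, -0.0313,0.0015,0.0219,0, -0.0402,0.002,0.0256,0, -0.0493,0.0024,0.0285,0, -0.0587,0.0029,0.0305,0, -0.0682,0.0033,0.0318,0, -0.0778,0.0038,0.0322,0, -0.0798,0.0039,0.0322,0, -0.0798,0.0039,0.0322,0, -0.0798,0.0039,0.0322,0]'
python3 - <<'E'
from h import *
w=manip.get_image("wrist"); s=manip.get_image("side"); t=manip.get_image("top")
f=lambda a:cv2.resize(a,(400,300))
cv2.imwrite("pics/v3.png",np.hstack([f(w["img"]),cv2.resize(s["img"][110:260,220:420],(400,300))])[:,:,::-1])
E
```

```text
clock: 5.93
tool_pos: [0.4894, -0.0423, 0.191]
orientation: [3.139, 0.0, 1.523]
ft_force: [1.9, -0.2, 9.6]
grip_width: 0.117
grip_force: 21.2
```

View pics/v3.png

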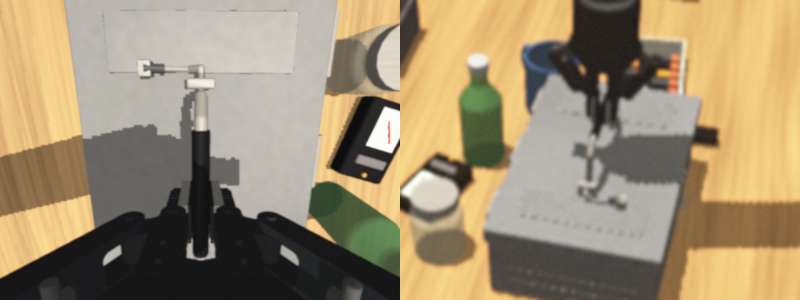

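The handle stands upright over the pivot: its arms are seen end-on at (201,110) in the wrist half, and the TCP is at x = 0.489, the lid's centre. I ease off the downward push and feel for the end stop.

```bash
python3 -m crank '[-0.004,0.0002,0.004,0, -0.004,0.0002,0.004,0, -0.004,0.0002,0.004,0, -0.004,0.0002,0.004,0, -0.004,0.0002,0.004,0]'
python3 -m crank '[-0.004,0.0002,0,0, -0.004,0.0002,0,0, -0.004,0.0002,0,0, -0.004,0.0002,0,0]'
```

```text
clock: 6.5
tool_pos: [0.4884, -0.0422, 0.1918]
orientation: [3.137, -0.001, 1.523]
ft_force: [11.1, 0.5, -9.8]
grip_width: 0.118
grip_force: 19.9
clock: 6.83
tool_pos: [0.4872, -0.0421, 0.1922]
orientation: [3.135, -0.001, 1.523]
ft_force: [12.2, -1.3, -8.7]
grip_width: 0.121
grip_force: 20.0
```

There is +12 N on x, so the handle is on its end stop, and about 9 N of lid weight is being taken. I lift the lid along its arc to 30° first.

```bash
python3 -m crank '[0.007,-0.0003,0.009,0, 0.0145,-0.0007,0.0178,0, 0.022,-0.001,0.026,0, 0.0298,-0.0014,0.034,0, 0.038,-0.0018,0.042,0, 0.0465,-0.0022,0.049,0, 0.0553,-0.0027,0.056,0, 0.0646,-0.0031,0.0626,0, 0.074,-0.0036,0.069,0, 0.0838,-0.0041,0.0747,0, 0.0938,-0.0045,0.08,0, 0.104,-0.005,0.085,0, 0.104,-0.005,0.085,0, 0.104,-0.005,0.085,0]'
python3 - <<'E'
from h import *
s=manip.get_image("side")
cv2.imwrite("pics/v4.png",cv2.resize(s["img"][60:300,180:420],(600,600),interpolation=cv2.INTER_CUBIC)[:,:,::-1])
E
```

```text
clock: 8.0
tool_pos: [0.5357, -0.0447, 0.2335]
orientation: [-3.14, 0.0, 1.523]
ft_force: [0.5, 0.1, -15.2]
grip_width: 0.121
grip_force: 19.6
```

View pics/v4.png

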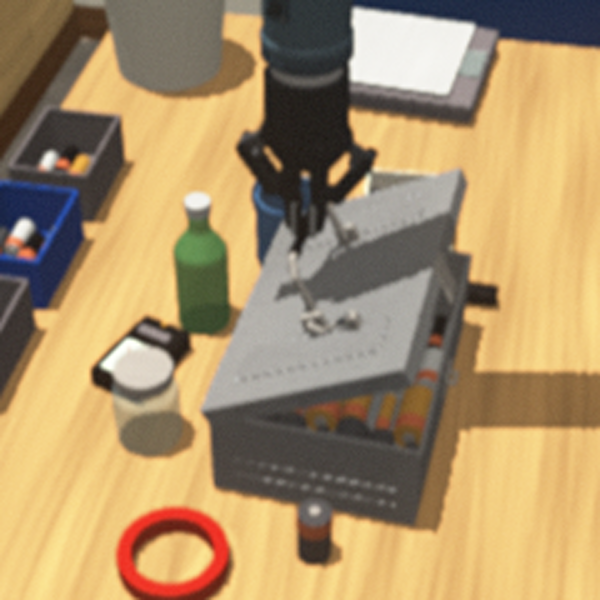

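The lid is about 30° open with the handle square to it, and the box and neighbours are undisturbed. I continue to 50°.

```bash
python3 -m crank '[0.0103,-0.0005,0.0043,0, 0.0208,-0.0011,0.0083,0, 0.0313,-0.0016,0.0117,0, 0.0421,-0.0021,0.0147,0, 0.053,-0.0026,0.0172,0, 0.0641,-0.0032,0.0192,0, 0.0752,-0.0037,0.0208,0, 0.0863,-0.0043,0.0219,0, 0.0863,-0.0043,0.0219,0, 0.0863,-0.0043,0.0219,0, 0.0863,-0.0043,0.0219,0]'
```

```text
clock: 8.97
tool_pos: [0.5796, -0.0468, 0.2457]
orientation: [3.141, 0.0, 1.523]
ft_force: [-5.6, 1.4, 1.0]
grip_width: 0.111
grip_force: 20.2
```

```bash
python3 -m crank '[0,0,0.004,0, 0,0,0.004,0, 0,0,0.004,0, 0.011,-0.0005,0.0046,0, 0.0223,-0.0011,0.005,0, 0.0334,-0.0016,0.005,0, 0.0446,-0.0022,0.0043,0, 0.0446,-0.0022,0.0043,0, 0.0446,-0.0022,0.0043,0, 0.0446,-0.0022,0.0043,0]'
python3 - <<'E'
from h import *
s=manip.get_image("side"); t=manip.get_image("top"); np.savez("f.npz",s=s["img"],t=t["img"])
im=np.hstack([cv2.resize(s["img"][60:300,180:420],(400,400),interpolation=cv2.INTER_CUBIC),cv2.resize(t["img"][150:330,220:400],(400,400),interpolation=cv2.INTER_CUBIC)])
cv2.imwrite("pics/v5.png",im[:,:,::-1]); print(manip.get_obs()["ft_force"])
E
```

```text
clock: 9.8
tool_pos: [0.6017, -0.048, 0.247]
orientation: [3.141, 0.0, 1.523]
ft_force: [-3.5, 0.5, 2.1]
grip_width: 0.117
grip_force: 19.9
[-3.45700274  1.28339568  1.79371158]
```

View pics/v5.png

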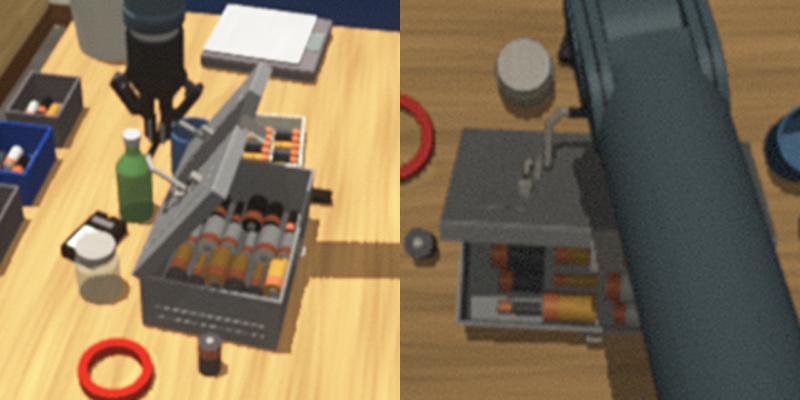

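The lid is well open in both halves of this picture, by about 50 to 60°, with the handle still roughly square to it. The jar, bottle and D cell stand. I check the angle by casting rays to the lid's front-left corner, near (238,133) in the side half, and to the pivot ears.

Run:
```python
from h import *
z=np.load("f.npz"); s=manip.get_image("side"); t=manip.get_image("top")
u=np.array([.9988,-.049,0]);v=np.array([.049,.9988,0]);k=np.array([0,0,1.])
H=np.array([.544,-.0448,0])+.049*u+.106*k; print("hinge",H)
def pt(th,a,y,b): c,n=np.cos(th),np.sin(th); return H+u*(-a*c+b*n)+k*(a*n+b*c)+v*y
def pr(d,X): p=d["mtx"]@(d["R"]@X+d["t"]); return p[:2]/p[2]
for th in(45,50,55,60,65):
    r=np.radians(th); out=[th]
    for a,y,b in((.208,.1545,.008),(.104,.06,.02)):
        X=pt(r,a,y,b); out+=[np.round((pr(s,X)-[180,60])*400/240,0),np.round((pr(t,X)-[220,150])*400/180,0)]
    print(out, np.round(pt(r,.104,0,.075),4))
im=z["s"][60:300,180:420]; im=cv2.resize(im,(600,600),interpolation=cv2.INTER_CUBIC)
for th,col in((50,(255,0,0)),(55,(0,255,0)),(60,(255,255,0))):
    for a,y,b in((.208,.1545,.008),(.104,.07,.02)):
        p=(pr(s,pt(np.radians(th),a,y,b))-[180,60])*2.5; cv2.circle(im,tuple(p.astype(int)),3,col,-1)
cv2.imwrite("pics/v6.png",im[:,:,::-1])
```

```text
hinge [ 0.5929412 -0.047201   0.106    ]
[45, array([239., 210.]), array([ 40., 258.]), array([194., 193.]), array([146., 182.])] [ 0.5725 -0.0462  0.2326]
[50, array([229., 201.]), array([ 40., 242.]), array([188., 190.]), array([147., 174.])] [ 0.5836 -0.0467  0.2339]
[55, array([217., 193.]), array([ 40., 225.]), array([182., 186.]), array([147., 165.])] [ 0.5947 -0.0473  0.2342]
[60, array([204., 185.]), array([ 40., 208.]), array([176., 183.]), array([147., 156.])] [ 0.6059 -0.0478  0.2336]
[65, array([191., 178.]), array([ 40., 189.]), array([170., 181.]), array([148., 147.])] [ 0.6169 -0.0484  0.232 ]
```

View pics/v6.png

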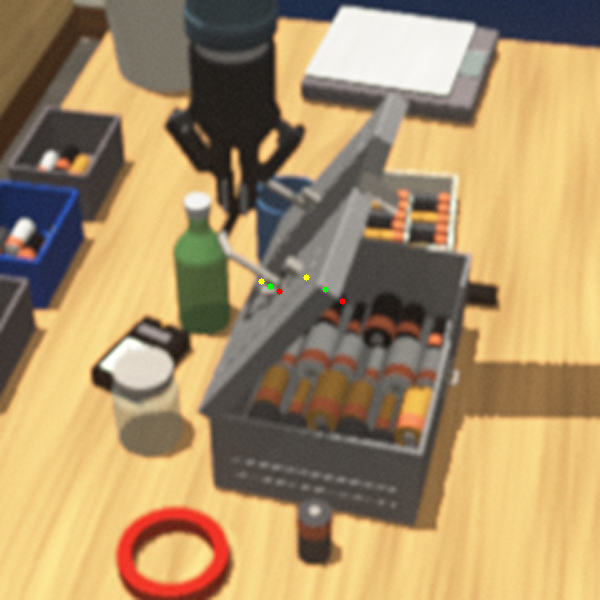

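Run:
```python
from h import *
z=np.load("f.npz"); s=manip.get_image("side"); t=manip.get_image("top")
u=np.array([.9988,-.049,0]);v=np.array([.049,.9988,0]);k=np.array([0,0,1.])
H=np.array([.544,-.0448,0])+.049*u+.106*k
def pt(th,a,y,b): c,n=np.cos(th),np.sin(th); return H+u*(-a*c+b*n)+k*(a*n+b*c)+v*y
def pr(d,X): p=d["mtx"]@(d["R"]@X+d["t"]); return p[:2]/p[2]
out=[]
for d,img,o,n,f in((s,z["s"],[255,130],(95,110),4.2),(t,z["t"],[235,195],(70,80),5.7)):
    c=img[o[1]:o[1]+n[1],o[0]:o[0]+n[0]]; im=cv2.resize(c,(399,460),interpolation=cv2.INTER_CUBIC)
    sc=np.array([399/n[0],460/n[1]])
    for th,col in((50,(255,0,0)),(55,(0,255,0)),(60,(255,255,0))):
        p=(pr(d,pt(np.radians(th),.208,.1545,.008))-o+.5)*sc; cv2.circle(im,tuple(p.astype(int)),2,col,-1)
    out.append(cv2.convertScaleAbs(im,alpha=1.6))
cv2.imwrite("pics/v7.png",np.hstack(out)[:,:,::-1])
```

```text
(no output)
```

View pics/v7.png

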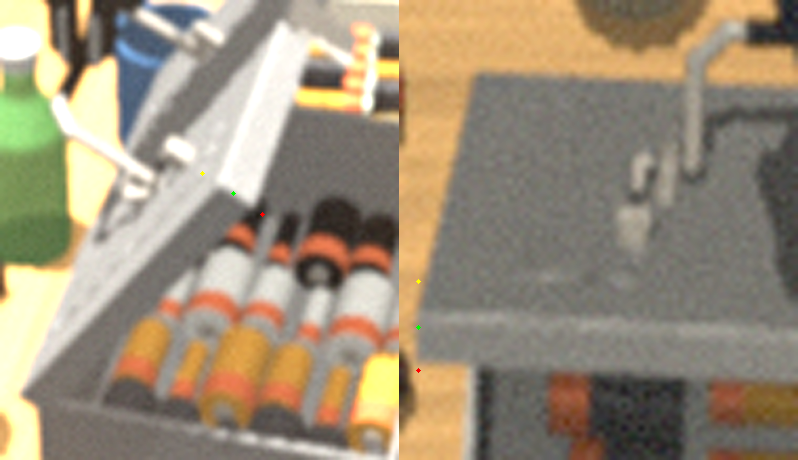

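The lid's front-left top corner sits just past the 55° mark in both views, at (222,185) on the left and (418,315) on the right, so it is about 56.5° open. The hinge-to-grip distance is about 0.13 m, so the handle is still upright. I nudge it a little towards 60°, add a light upward preload and firm up the grip.

```bash
python3 -m crank '[0.004,-0.0002,0.002,0, 0.008,-0.0004,0.004,0, 0.01,-0.0005,0.005,0, 0.01,-0.0005,0.005,0, 0.01,-0.0005,0.005,0, 0.01,-0.0005,0.005,0]' - 35
python3 -m crank '[0,0,0,0, 0,0,0,0, 0,0,0,0, 0,0,0,0, 0,0,0,0, 0,0,0,0]'
python3 - <<'E'
from h import *
s=manip.get_image("side"); t=manip.get_image("top")
out=[]
for img,o,n in((s["img"],[225,110],(125,140)),(t["img"],[235,195],(70,80))):
    c=img[o[1]:o[1]+n[1],o[0]:o[0]+n[0]]; out.append(cv2.convertScaleAbs(cv2.resize(c,(399,460),interpolation=cv2.INTER_CUBIC),alpha=1.6))
cv2.imwrite("pics/v8.png",np.hstack(out)[:,:,::-1])
E
```

```text
clock: 10.6
tool_pos: [0.6068, -0.0482, 0.2493]
orientation: [3.141, 0.0, 1.523]
ft_force: [-3.8, 0.2, 0.9]
grip_width: 0.107
grip_force: 36.5
clock: 11.1
tool_pos: [0.6067, -0.0482, 0.2494]
orientation: [-3.142, 0.0, 1.523]
ft_force: [-3.2, 0.4, 0.0]
grip_width: 0.112
grip_force: 36.5
```

View pics/v8.png

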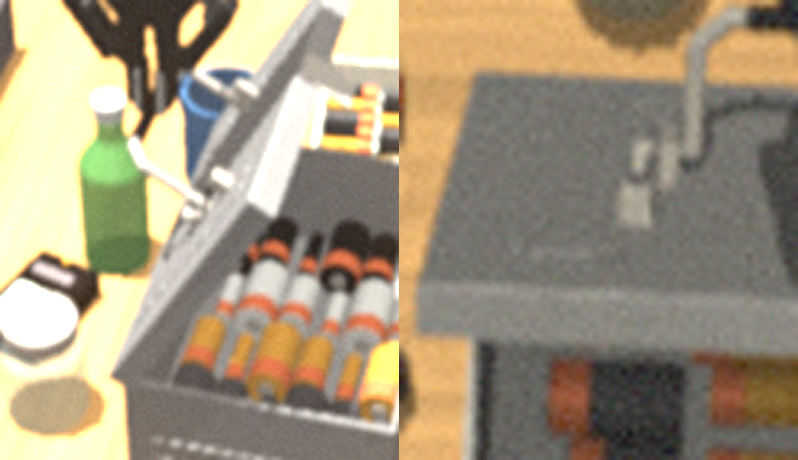

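The front top edge has moved to y≈285 in the top half, about 59.5° open, and the back edge is unmoved. The last check is the bail angle, from the crossbar's pixel row in the top view, about (294,198).

Run:
```python
from h import *
t=manip.get_image("top"); s=manip.get_image("side")
u=np.array([.9988,-.049,0]);v=np.array([.049,.9988,0]);k=np.array([0,0,1.])
H=np.array([.544,-.0448,0])+.049*u+.106*k
def pt(th,a,y,b): c,n=np.cos(th),np.sin(th); return H+u*(-a*c+b*n)+k*(a*n+b*c)+v*y
def pr(d,X): p=d["mtx"]@(d["R"]@X+d["t"]); return np.round(p[:2]/p[2],1)
for be in(70,77,84,90):
    b=np.radians(be); X=pt(np.radians(59.5),.104-.055*np.cos(b),.045,.02+.055*np.sin(b)); print(be,X.round(4),pr(t,X),pr(s,X))
o=manip.get_obs(); print(o["tool_pos"],o["joint_velocities"].round(3))
```

```text
70 [ 0.6137 -0.0032  0.2158] [294.4 196. ] [265.3 159.2]
77 [ 0.612  -0.0031  0.2223] [294.4 196.2] [265.9 157.1]
84 [ 0.6096 -0.003   0.2286] [294.3 196.8] [266.8 155.1]
90 [ 0.607  -0.0028  0.2337] [294.3 197.6] [267.8 153.5]
[ 0.60668702 -0.0482014   0.24937137] [ 0.    -0.     0.001  0.001  0.    -0.    -0.001]
```

The observed crossbar (side 267.3,154.1; top row about 198) fits a bail angle of about 88 to 90°. The lid is at about 59.5° and everything is still, so I hand in.

```bash
python3 -c "
from bench import manip
print(manip.sign_off()); o=manip.get_obs(); print(o['tool_pos'],o['grip_force'],o['clock'])"
```

```text
the job is handed in; nothing more can be done
None
the job is handed in; nothing more can be done
```

I swung the handle up onto its upright stop and handed in with the gripper still holding it, lid about 59.5° open by the camera check, box not visibly moved, neighbours in view still standing; no verdict was returned.

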